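Change over the casts in the fan drying hood

ROBOT

A 6-joint arm with a two-finger parallel gripper is mounted at the origin on the work surface. World frame = base frame: x ahead of the robot, y to its left, z up, the work surface at z = 0. Lengths are in m, angles in rad, forces in N, time in s.
With the tool pointing down it reaches from about 0.275 to 0.825 m from the base axis. Payload 4.9 kg.
Tool frame: the origin (TCP) lies on the centre line of the jaws, within the pads' length; the fingertips stand 17 mm ahead of it and the grasp point (between the pads) lies 2 mm behind it (ctrl.tcp_to_tips is the distance from the TCP to the fingertips, in m); z points along the fingers, y is the line along which they close (so a half turn about z gives the same grasp; the last joint's range is limited). The gripper opens to 85 mm and grips with 20 to 120 N. Pads are 22 mm wide; open, the fingers measure 114 mm over their backs; the gripper's body (76 mm by 85 mm) begins 54 mm behind the grasp point. The pads swing forward as they close: fully open they stand 13 mm farther back than shut.
Start: joints at [-1.426, 0.326, -0.193, 1.052, 0, 1.437], TCP at [0.151, -0.529, 0.248] pointing down, gripper open.
Joint ranges: [-2.65, 2.65], [-0.97, 1.79], [-1.3, 1.35], [-1.93, 2.1], [-1.47, 1.37], [-3.14, 3.14]. Speed limits (rad/s): [2.57, 2.57, 3.14, 3.14, 3.14, 3.14].

INTERFACE

Orientations are given as a rotation vector (axis times angle).
In Python, from cell import ctrl, grab_frame gives the robot as it stands (ctrl), with the cameras as plain functions. Calls block until the motion is done:
- ctrl.movep(position, orientation): joint-space move of the TCP to a pose.
- ctrl.move_l(position, velocity=0.15, rot=None, until_force=None): straight line of the TCP; rot=None keeps the orientation; velocity is the mean speed in m/s. With until_force (N) it stops when the force on the tool has changed by that much, and returns True; else False.
- ctrl.set_joints(angles): joint-space move.
- ctrl.let_go() and ctrl.grab(newtons=None): open the fingers fully, or close them until they stop; newtons is the grip in N (None keeps the last).
- ctrl.sleep(seconds).
- ctrl.ik(position, orientation): joint angles nearest the present ones, or None.
- grab_frame(name): name is "scene" or "top"; returns a dict with "img" (420x560x3 uint8, red, green, blue), "fx", "fy", "cx", "cy" (pixels), "cam_to_world" (4x4, takes a point from camera to world coordinates). Camera axes: x right, y down, z forward; pixel columns grow to the right and rows downward; lengths in m; the calibration is good to about 2 mm. A picture is of the moment at which its call begins. There is no depth.
A pose or a line that the arm cannot do raises ctrl.MotionError and nothing moves.
- ctrl.sign_off(): hands the job in; it is judged then, once.
Readings, each from a call of its own:
- ctrl.read_clock(): time.
- ctrl.read_q(): joint angles.
- ctrl.read_joint_velocities(): joint speeds.
- ctrl.read_tau(): joint torques, N m.
- ctrl.read_position(): TCP position.
- ctrl.read_eef_rot(): TCP orientation.
- ctrl.read_contact_force(): force on the tool from outside, world axes, zero at the start.
- ctrl.read_wrist_torque(): the same for the moment, N m.
- ctrl.read_finger_gap(): opening from 0.0 (shut) to 1.0 (fully open).
- ctrl.read_grasp_force(): force on a finger pad.
Only numpy, scipy, OpenCV 4.12 (cv2) and the standard library are available. Lean on these libraries where they do the work, as an engineer would, in place of code of your own. Each camera call takes 0.05 s, during which the arm holds its last target. There are 200 camera calls.

TASK

Change over the drying hood: first flip the toggle to stop the fan, then raise the sash until it stays up, bring out every dried cast and stand it on the yellow bench mat, and stand the fresh, taller cast from the desk inside the hood on its floor. Then bring the sash gently all the way down and only after that flip the toggle back to the side it started on, so the fan runs again. Leave every cast upright and do not disturb the other things on the desk.

Things in the scene. Friction and masses are not known exactly. Their poses are not given: they have to be found in the camera images.
- hood: Fan drying hood, fixed. Origin on the desk in the middle of the front opening, in the sash plane; +x points into the chamber (away from the robot), +y left, z up. Opening 490 mm wide between two sash guides (20 wide, 16 deep, 520 mm tall). Clear side walls 490 mm apart, barred roof 260 mm above the desk, chamber 200 mm deep: reached only under the raised sash, tool leaning forward.
- hood_floor (a point): Point on top of the hood's white floor plate, midway between the side walls, 100 mm behind the sash plane. The plate's top is 12 mm above the desk, level; it starts 15 mm in front of the sash plane and ends 215 mm behind it. At the start the dried casts stand on it, centres 44 to 56 mm behind the sash plane, in up to three places about 85 mm apart (hood y = -100, -15, +70 mm).
- sash (a joint): Height in m by which the sash is raised: 0 = fully down, 0.24 = top stop. A clear upright panel, 486 mm wide, 255 mm tall, 6 mm thick, sliding straight up in the guides; its lower edge is 12 mm + this value above the desk. 0.45 kg; guide friction (6.5 N) holds it wherever it is left: about 11 N lifts it, pushing it down takes about 2 N.
- sash_grip (a point): Grip point of the sash handle: an aluminium tongue 70 mm long (sticking out of the sash towards the robot, along the hood's -x), 24 mm wide and 18 mm thick, near the left side of the sash (hood y = +205 mm). The point lies 58 mm in front of the sash plane; the tongue reaches from 3 to 73 mm in front of it. 100 mm above the desk when the sash is down. Pinch it by its sides or push it from above.
- switch_box: Grey switch box of the fan, fixed to the desk left of and in front of the hood, 110 mm (x) by 90 mm (y) by 55 mm tall; origin at the centre of its underside, z up. The bat swings along the box's own x axis, about a pivot 60 mm above the origin.
- toggle (a joint): Angle of the steel bat toggle, in rad: 0 = straight up (it does not stay there), -0.42 = leaning to the box's -x = fan running, where it starts; +0.42 = leaning to the box's +x = fan stopped. Top-heavy: it falls to the nearer side once past the centre and stays there; under 1 N at the tip tips it over.
- toggle_tip (a point): End of the bat, 60 mm from its pivot (the bat is 62 mm long, 10 mm thick at the foot and 17 mm near the end). About 115 mm above the desk when it leans.
- mat: Yellow paper bench mat, flat on the desk (1 mm thick, no rim), 200 mm along its own x and 220 mm along its y; origin at its centre on the desk.
- dry0: Dried dental cast in the hood (one to three of dry0, dry1, dry2 are there, all alike): stone-yellow D-shaped plinth 64 mm long (x, the round end at +x), 46 mm wide (y) and 30 mm tall with upright sides, a horseshoe of teeth on top to 42 mm. Origin at the centre of its underside, z up. About 0.13 kg.
- dry1: Another dried cast, the same as dry0.
- dry2: Another dried cast, the same as dry0.
- fresh: The fresh cast, waiting on the desk to the right of the hood: same shape and material but larger and taller, 74 mm long (x, the round end at +x), 54 mm wide (y), plinth 46 mm tall, teeth to 58 mm. Origin at the centre of its underside. About 0.24 kg.
- bottle: Bystander: amber bottle, 38 mm across, 75 mm tall, standing at the right rear of the desk.
- tin: Bystander: round white tin, 72 mm across, 28 mm tall, at the right of the desk.
- wax_box: Bystander: flat green plastic box 110 x 70 x 22 mm, left of the hood.

How it is judged:
By the outcome, as a careful person would: the job done as asked, in the order asked, and still so for the second after the job is handed in, with the robot touching nothing.
Of dry0, dry1, dry2 only 1 to 3 are there at a start; the rules pass over those that are not, and their reading is None.
At some moment in a run one of fresh may be knocked a few centimetres aside while the robot is not near it.
Once in a run the grip may slacken for a moment while it holds something.
It also fails if it takes over 210 s, if anything falls off the work surface, if the arm or the gripper's body presses on something with over 40 N, if the wrist force passes 120 N, or if a joint passes its speed limit or range.

## Working session

There is one attempt and no reset: what is moved stays moved. The work goes in short steps, each a Python script; the robot and the scene stay as the last script left them, time stands still between calls to the robot, and variables do not carry over. Pictures are saved under pics/ and viewed, at most 17 in all, crops included, and the job is handed in when it is done.

```bash
ls; mkdir -p pics
python3 - <<'E'
from cell import ctrl, grab_frame
import cv2,numpy as np
for n in("scene","top"):
    f=grab_frame(n); cv2.imwrite(f"pics/{n}0.png",f["img"][...,::-1])
    print(n,f["fx"],f["fy"],f["cx"],f["cy"]);print(np.round(f["cam_to_world"],4))
print(ctrl.read_clock(),ctrl.read_position(),ctrl.read_eef_rot(),ctrl.tcp_to_tips)
E
```

```text
cell.py
pics
scene 405.7018974403348 405.7018974403348 283.8706495954445 202.17162027872007
[[-0.1     0.8004 -0.591   1.2704]
 [ 0.9949  0.0729 -0.0697  0.0647]
 [-0.0127 -0.595  -0.8037  1.0722]
 [ 0.      0.      0.      1.    ]]
top 466.4908882600738 466.4908882600738 270.8667709839854 208.23665769802423
[[-2.4100e-02 -9.9780e-01  6.2000e-02  4.6000e-01]
 [-9.9970e-01  2.4000e-02 -1.7000e-03 -3.9700e-02]
 [ 2.0000e-04 -6.2000e-02 -9.9810e-01  1.4487e+00]
 [ 0.0000e+00  0.0000e+00  0.0000e+00  1.0000e+00]]
0.1 [ 0.15128666 -0.52827062  0.24758023] [-3.10959055e+00 -4.36310137e-01  4.98809695e-05] 0.017
```

View pics/scene0.png

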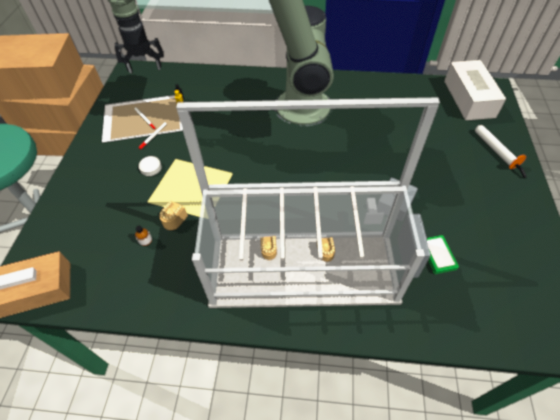

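View pics/top0.png

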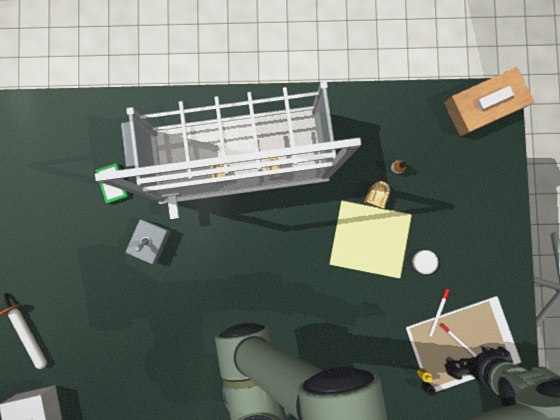

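The scene shows two dried casts, at scene px (269,247) and (327,248). The fresh cast is at (173,215) and the toggle box is at top px (148,242). Next I'll enlarge the hood crops for exact pixels.

Run:
```python
import cv2
a=cv2.imread("pics/top0.png")[75:275,90:350]; cv2.imwrite("pics/topc.png",cv2.resize(a,None,fx=3,fy=3,interpolation=cv2.INTER_CUBIC))
a=cv2.imread("pics/scene0.png")[90:315,145:465]; cv2.imwrite("pics/scenec.png",cv2.resize(a,None,fx=2.5,fy=2.5,interpolation=cv2.INTER_CUBIC))
```

```text
(no output)
```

View pics/topc.png

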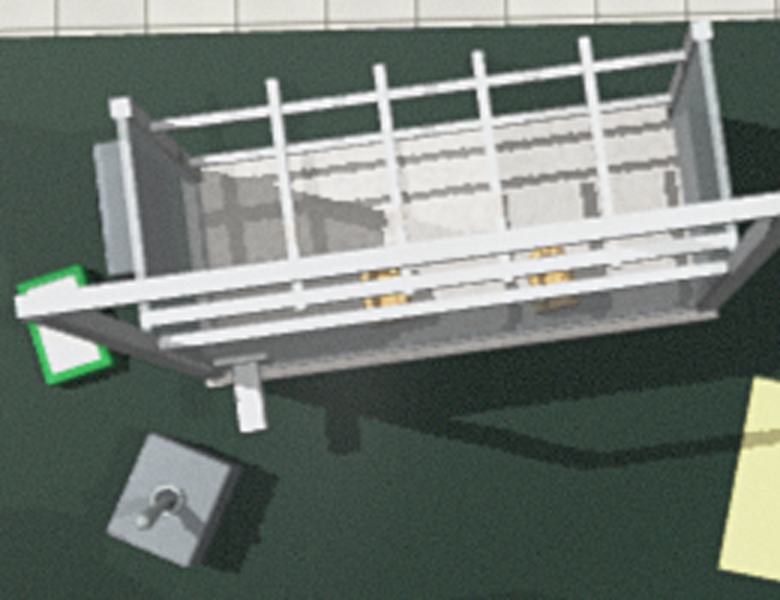

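View pics/scenec.png

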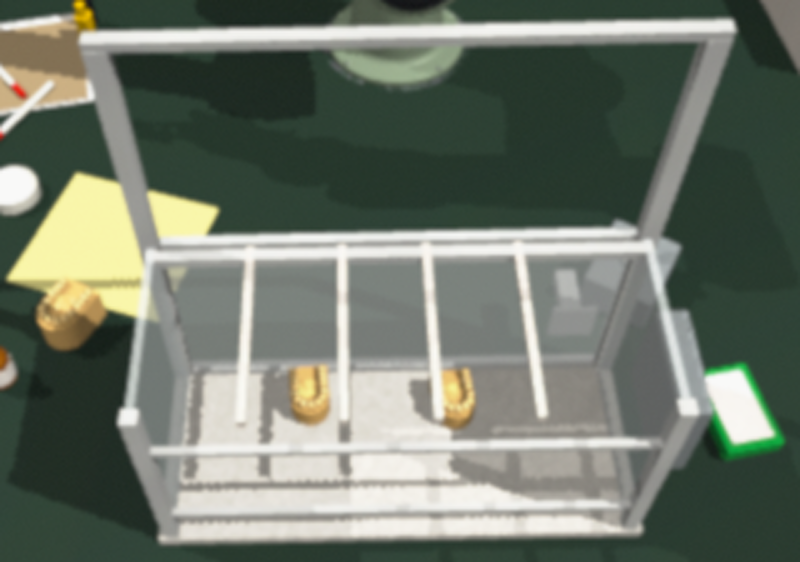

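Top crop: plate front edge runs (210,383)–(718,316). The handle's near end is at (240–268,430), and the box top corners are (150,433), (240,464), (188,567), (107,528), with the bat leaning down-left. Scene crop: two casts at (311,393) and (458,397). Their round ends point at the camera, and the open side of the horseshoe points to the robot.

```bash
cat > h.py <<'E'
from cell import ctrl, grab_frame
import cv2,numpy as np
from scipy.spatial.transform import Rotation as R
def ray(f,u,v):
    T=f["cam_to_world"]; d=T[:3,:3]@np.array([(u-f["cx"])/f["fx"],(v-f["cy"])/f["fy"],1]); return T[:3,3],d
def cast(f,uv,z):
    out=[]
    for u,v in np.atleast_2d(uv):
        o,d=ray(f,u,v); out.append((o+d*(z-o[2])/d[2])[:2])
    return np.array(out)
def tri(f,p,g,q):
    (a,d),(b,e)=ray(f,*p),ray(g,*q); d=d/np.linalg.norm(d);e=e/np.linalg.norm(e)
    s,t=np.linalg.lstsq(np.c_[d,-e],b-a,rcond=None)[0]; return (a+s*d+b+t*e)/2,np.linalg.norm(a+s*d-b-t*e)
def proj(f,P):
    T=f["cam_to_world"]; c=T[:3,:3].T@(np.asarray(P)-T[:3,3]); return np.array([f["cx"]+f["fx"]*c[0]/c[2],f["cy"]+f["fy"]*c[1]/c[2]])
def blobs(f,lo,hi,amin=30):
    h=cv2.cvtColor(f["img"],cv2.COLOR_RGB2HSV); m=cv2.inRange(h,lo,hi)
    c,_=cv2.findContours(m,cv2.RETR_EXTERNAL,cv2.CHAIN_APPROX_NONE)
    return [x for x in c if cv2.contourArea(x)>amin]
E
python3 - <<'E'
from h import *
np.set_printoptions(precision=4,suppress=True)
t=grab_frame("top");s=grab_frame("scene")
tc=lambda L:np.array(L)/3+[90,75]; sc=lambda L:np.array(L)/2.5+[145,90]
print("plate front",cast(t,tc([(210,383),(718,316)]),.012))
print("plate front scene",cast(s,sc([(185,367),(610,361)]),.012))
print("plate rear scene",cast(s,sc([(160,543),(640,533)]),.006))
print("guide top L top",cast(t,tc([(18,300)]),.52), "R scene",cast(s,sc([(83,37),(735,28)]),.52))
print("handle",cast(t,tc([(240,432),(268,428),(233,362),(260,360)]),.109))
print("box",cast(t,tc([(150,433),(240,464),(188,567),(107,528)]),.055))
print("bat tip",cast(t,tc([(143,520)]),.115),"foot",cast(t,tc([(167,497)]),.06))
for n,f in(("top",t),("scene",s)):
  for nm,lo,hi in(("mat",(26,60,150),(34,255,255)),("stone",(10,70,90),(25,255,255)),):
    for c in blobs(f,lo,hi):
      r=cv2.minAreaRect(c); print(n,nm,cv2.contourArea(c),r)
      if nm=="mat": print(cast(f,cv2.boxPoints(r),.001), cast(f,[r[0]],.001))
      else: x,y,w,h=cv2.boundingRect(c); print("  bb",x,y,w,h,"at z.04",cast(f,[r[0]],.04))
E
```

```text
plate front [[ 0.5747  0.2998]
 [ 0.6314 -0.2252]]
plate front scene [[ 0.6402 -0.2121]
 [ 0.5836  0.3054]]
plate rear scene [[ 0.8626 -0.1969]
 [ 0.8011  0.3277]]
guide top L top [[0.5928 0.3074]] R scene [[ 0.6346 -0.2261]
 [ 0.5777  0.3094]]
handle [[0.5192 0.2486]
 [0.5224 0.2217]
 [0.5866 0.2546]
 [0.5879 0.2286]]
box [[0.5227 0.3498]
 [0.4897 0.2605]
 [0.3891 0.3131]
 [0.4295 0.3931]]
bat tip [[0.4375 0.3403]] foot [[0.4587 0.332 ]]
top mat 4527.0 ((370.32171630859375, 239.06130981445312), (72.1317138671875, 65.3021240234375), 10.784297943115234)
[[ 0.372  -0.2166]
 [ 0.5696 -0.2609]
 [ 0.5223 -0.4796]
 [ 0.3254 -0.4335]] [[ 0.4469 -0.3477]]
top stone 280.5 ((431.7081298828125, 369.52569580078125), (37.800533294677734, 29.0874080657959), 58.392494201660156)
  bb 417 348 38 38 at z.04 [[ 0.0575 -0.5068]]
top stone 2199.0 ((456.8000183105469, 335.9000244140625), (45.2205696105957, 83.16790008544922), 71.56504821777344)
  bb 411 302 92 60 at z.04 [[ 0.1537 -0.5859]]
top stone 436.5 ((378.2413330078125, 193.39654541015625), (21.169269561767578, 26.554433822631836), 21.8014068603515
[... 1203 characters left out ...]
743652344, 234.64617919921875), (8.6824312210083, 13.519784927368164), 60.2551155090332)
  bb 135 229 14 11 at z.04 [[ 0.6708 -0.4375]]
scene stone 536.0 ((171.75, 214.25001525878906), (24.041629791259766, 28.991378784179688), 45.0)
  bb 159 201 29 29 at z.04 [[ 0.5894 -0.3675]]
scene stone 111.0 ((517.5000610351562, 161.49998474121094), (8.485280990600586, 19.798988342285156), 45.0)
  bb 509 154 18 15 at z.04 [[0.2691 0.7461]]
scene stone 1910.5 ((146.18289184570312, 113.44369506835938), (38.29402160644531, 76.47164154052734), 81.63410949707031)
  bb 111 90 73 48 at z.04 [[ 0.1412 -0.5881]]
scene stone 9120.0 ((51.5, 94.0), (122.0, 103.0), 90.0)
  bb 0 33 104 123 at z.04 [[ 0.0611 -1.0018]]
```

```bash
cat >> h.py <<'E'
HY=.1073; HO=np.array([.618,.039]); BO=np.array([.4578,.3291]); BY=-.435; MO=np.array([.447,-.348]); MY=-.22
def to(O,yaw,x,y,z): c,s=np.cos(yaw),np.sin(yaw); return np.array([O[0]+c*x-s*y,O[1]+s*x+c*y,z])
H=lambda x,y,z:to(HO,HY,x,y,z)
B=lambda x,y,z:to(BO,BY,x,y,z)
M=lambda x,y,z:to(MO,MY,x,y,z)
def rot(yaw,lean,flip=1):
    c,s=np.cos(yaw),np.sin(yaw); z=np.array([c*np.sin(lean),s*np.sin(lean),-np.cos(lean)]); y=flip*np.array([-s,c,0])
    return R.from_matrix(np.c_[np.cross(y,z),y,z]).as_rotvec()
def tcp(g,rv): return np.asarray(g)+.002*R.from_rotvec(rv).as_matrix()[:,2]  # TCP for a grasp point
E
python3 - <<'E'
from h import *
np.set_printoptions(precision=2,suppress=True)
d=np.deg2rad
T=[("tog-",B(-.08,0,.112),BY,0),("tog+",B(.08,0,.112),BY,0),("hd lo",H(-.058,.205,.1),HY,d(45)),("hd hi",H(-.058,.205,.34),HY,d(45)),("hd lo60",H(-.058,.205,.1),HY,d(60)),("hd hi60",H(-.058,.205,.34),HY,d(60)),("hd hi20",H(-.058,.205,.34),HY,d(20))]
for L in(45,50,55):
  T+=[(f"c70 {L}",H(.05,.07,.04),HY,d(L)),(f"c-100 {L}",H(.05,-.1,.04),HY,d(L)),(f"out {L}",H(-.15,-.1,.15),HY,d(L)),(f"fr in{L}",H(.075,-.015,.05),HY,d(L)),
  (f"mat+ {L}",M(-.03,.05,.026),MY,d(L)),(f"mat- {L}",M(-.03,-.05,.026),MY,d(L)),(f"matr {L}",M(-.03,-.05,.026),-.6,d(L)),(f"fresh {L}",(.585,-.368,.03),-.38,d(L))]
for n,p,y,l in T:
  for f in(1,-1):
    q=ctrl.ik(p,rot(y,l,f)); print(n,f,None if q is None else np.array(q))
E
```

```text
tog- 1 [ 0.62  0.42 -0.43  0.71 -0.    1.05]
tog- -1 [ 0.62  0.42 -0.43  0.71 -0.   -2.09]
tog+ 1 [ 0.39  0.55 -0.22  0.81 -0.    0.82]
tog+ -1 [ 0.39  0.55 -0.22  0.81 -0.   -2.32]
hd lo 1 [ 0.38  0.4  -1.07 -0.66 -0.19  0.2 ]
hd lo -1 [ 0.38  0.4  -1.07 -0.66 -0.19 -2.94]
hd hi 1 [ 0.38 -0.09 -0.75  0.15 -0.19  0.2 ]
hd hi -1 [ 0.38 -0.09 -0.75  0.15 -0.19 -2.94]
hd lo60 1 [ 0.42  0.68 -1.24 -1.38 -0.27  0.16]
hd lo60 -1 [ 0.42  0.68 -1.24 -1.38 -0.27 -2.98]
hd hi60 1 [ 0.42 -0.1  -1.   -0.36 -0.27  0.16]
hd hi60 -1 [ 0.42 -0.1  -1.   -0.36 -0.27 -2.98]
hd hi20 1 [ 0.32  0.11 -0.29  0.82 -0.07  0.2 ]
hd hi20 -1 [ 0.32  0.11 -0.29  0.82 -0.07 -2.94]
c70 45 1 [ 0.04  0.62 -0.93 -0.76  0.05 -0.05]
c70 45 -1 [ 0.04  0.62 -0.93 -0.76  0.05  3.09]
c-100 45 1 [-0.31  0.62 -0.88 -0.66  0.29 -0.31]
c-100 45 -1 [-0.31  0.62 -0.88 -0.66  0.29  2.84]
out 45 1 [-0.59  0.09 -1.23 -0.4   0.47 -0.54]
out 45 -1 [-0.59  0.09 -1.23 -0.4   0.47  2.61]
fr in45 1 [-0.13  0.61 -0.86 -0.66  0.17 -0.17]
fr in45 -1 [-0.13  0.61 -0.86 -0.66  0.17  2.97]
mat+ 45 1 [-1.04  0.59 -1.21 -0.83  0.54 -0.65]
mat+ 45
[... 988 characters left out ...]
-0.28]
fresh 50 -1 [-0.8   0.7  -0.91 -0.87  0.32  2.86]
c70 55 1 [ 0.04  0.76 -1.04 -1.18  0.06 -0.04]
c70 55 -1 [ 0.04  0.76 -1.04 -1.18  0.06  3.1 ]
c-100 55 1 [-0.34  0.74 -0.99 -1.07  0.36 -0.27]
c-100 55 -1 [-0.34  0.74 -0.99 -1.07  0.36  2.87]
out 55 1 None
out 55 -1 None
fr in55 1 [-0.15  0.73 -0.97 -1.07  0.21 -0.15]
fr in55 -1 [-0.15  0.73 -0.97 -1.07  0.21  2.99]
mat+ 55 1 None
mat+ 55 -1 None
mat- 55 1 [-1.28  0.72 -1.1  -0.86  0.8  -0.8 ]
mat- 55 -1 [-1.28  0.72 -1.1  -0.86  0.8   2.34]
matr 55 1 [-1.1   0.87 -1.28 -1.47  0.41 -0.3 ]
matr 55 -1 [-1.1   0.87 -1.28 -1.47  0.41  2.84]
fresh 55 1 [-0.81  0.77 -0.96 -1.08  0.35 -0.26]
fresh 55 -1 [-0.81  0.77 -0.96 -1.08  0.35  2.88]
```

```bash
cat > s1.py <<'E'
from h import *
dn=rot(0,0)
ctrl.grab(20)
ctrl.movep([.15,-.38,.30],rot(-1.2,0)); ctrl.movep([.40,.05,.30],rot(0,0)); r=rot(BY,0)
ctrl.movep(B(-.085,0,.25),r); ctrl.move_l(B(-.085,0,.112),.12)
print(ctrl.move_l(B(-.006,0,.112),.08,until_force=15),ctrl.read_contact_force(),ctrl.read_position()-B(-.006,0,.112))
ctrl.move_l(B(-.085,0,.112),.12); ctrl.move_l(B(-.085,0,.25),.15)
f=grab_frame("top"); cv2.imwrite("pics/top1.png",cv2.resize(f["img"][200:280,100:220,::-1],None,fx=4,fy=4,interpolation=cv2.INTER_CUBIC)); print(ctrl.read_clock())
E
python3 s1.py
```

```text
False [0.64264872 1.20910532 0.06835772] [-4.89250443e-04  8.32602789e-05 -8.58951436e-05]
9.7917
```

View pics/top1.png

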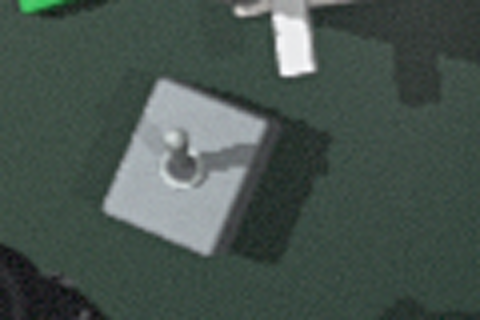

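The bat now leans to the box's +x, with the tip at crop (175,137) above the foot at (182,168), so the fan is stopped. The sash is next.

```bash
cat > s2.py <<'E'
from h import *
r=rot(HY,np.pi/4); g=tcp(H(-.056,.205,.100),r)
ax=R.from_rotvec(r).as_matrix()[:,2]
ctrl.movep([.36,.22,.30],r); ctrl.let_go()
ctrl.movep(g-.10*ax,r); print("hit",ctrl.move_l(g,.08,until_force=12))
ctrl.grab(70); print("gap",ctrl.read_finger_gap()*85,ctrl.read_grasp_force(),ctrl.read_contact_force())
print(ctrl.move_l(g+[0,0,.225],.09,until_force=40),ctrl.read_contact_force())
print(ctrl.move_l(g+[0,0,.239],.03,until_force=15),ctrl.read_contact_force())
p=ctrl.read_position(); print("raised",p[2]-g[2],"gap",ctrl.read_finger_gap()*85,ctrl.read_clock())
E
python3 s2.py
```

```text
hit False
gap 23.079546700205082 68.68568301200867 [-4.08866578  1.25449521  4.51113763]
False [ 9.14482566  5.18217664 -9.21382645]
False [ 6.83151746  5.03533206 -6.98885635]
raised 0.23732141571263757 gap 23.109894306272178 17.3833
```

```bash
cat > s3.py <<'E'
from h import *
r=rot(HY,np.pi/4); ax=R.from_rotvec(r).as_matrix()[:,2]; p=ctrl.read_position()
ctrl.let_go(); ctrl.move_l(p-.10*ax,.12)
ctrl.movep([.30,.0,.30],r)
for n in("scene","top"):
    f=grab_frame(n); np.savez(f"pics/{n}2.npz",**f)
    for c in blobs(f,(10,70,90),(25,255,255)):
        x,y=c[:,0].mean(0); P=cast(f,[(x,y)],.04)[0]
        if .5<P[0]<.8 and abs(P[1])<.5: print(n,cv2.contourArea(c),cv2.boundingRect(c),P)
    a=f["img"][90:315,145:465] if n=="scene" else f["img"][75:275,90:410]
    cv2.imwrite(f"pics/{n}2.png",cv2.resize(a[...,::-1],None,fx=2.5,fy=2.5,interpolation=cv2.INTER_CUBIC))
print(ctrl.read_clock())
E
python3 s3.py
```

```text
scene 240.0 (322, 237, 13, 25) [0.66745091 0.11905122]
scene 292.5 (261, 237, 16, 23) [ 0.67819794 -0.05384176]
scene 82.5 (135, 229, 14, 11) [ 0.6694638  -0.43782783]
scene 532.5 (159, 201, 28, 29) [ 0.5907117  -0.36578428]
top 410.0 (367, 181, 23, 28) [ 0.57923066 -0.36975928]
top 36.5 (268, 174, 15, 5) [ 0.64616653 -0.05764339]
top 57.0 (394, 160, 12, 12) [ 0.66723104 -0.43506229]
20.6667
```

View pics/scene2.png

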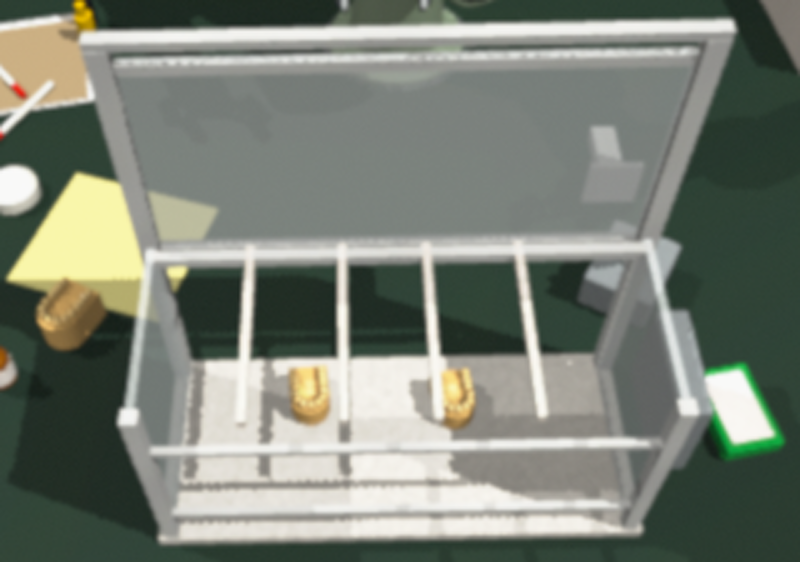

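View pics/top2.png

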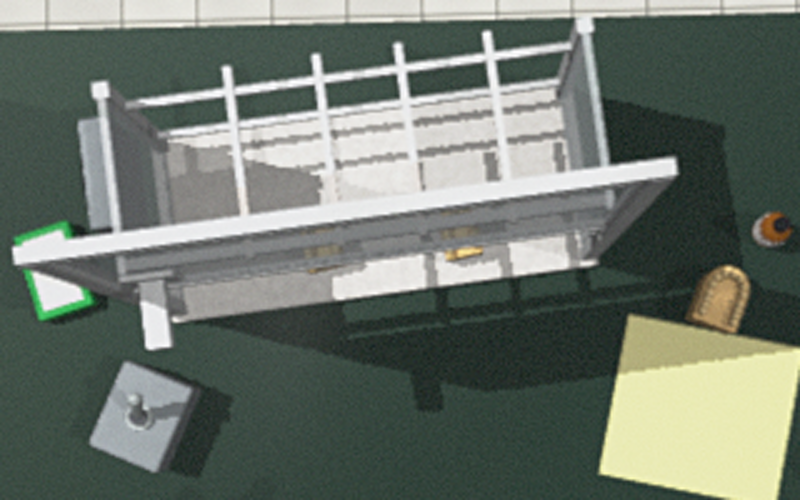

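The sash is up. Both casts are visible at scene crop (310,393) and (457,397), and the bar covers the left edge of the second one. Next I'll take their extents from base and top edges.

Run:
```python
from h import *
np.set_printoptions(precision=4,suppress=True)
f=dict(np.load("pics/scene2.npz"))
def hood(P): d=np.array(P)-HO; c,s=np.cos(HY),np.sin(HY); return np.array([c*d[0]+s*d[1],-s*d[0]+c*d[1]])
for c in blobs(f,(10,60,80),(26,255,255)):
    x,y,w,h=cv2.boundingRect(c)
    if not(250<x<340 and 220<y<280): continue
    p=c[:,0]
    print((x,y,w,h),"round end base",hood(cast(f,[(x+w/2,y+h-.5)],.012)[0]),"flat end top@.042",hood(cast(f,[(x+w/2,y+.5)],.042)[0]),"@.054",hood(cast(f,[(x+w/2,y+.5)],.054)[0]))
    print("  left/right at mid row, z.042",hood(cast(f,[(x,y+8)],.042)[0]),hood(cast(f,[(x+w,y+8)],.042)[0]))
    for r in range(y,y+h,3): q=p[p[:,1]==r]; print("   ",r,q[:,0].min(),q[:,0].max(),end="")
    print()
```

```text
(322, 237, 14, 25) round end base [0.0848 0.0785] flat end top@.042 [0.021  0.0809] @.054 [0.0284 0.0794]
  left/right at mid row, z.042 [0.0464 0.0585] [0.047  0.0994]
    237 324 331    240 322 333    243 322 333    246 322 334    249 322 334    252 323 334    255 323 334    258 322 332    261 325 329
(260, 236, 17, 24) round end base [ 0.0757 -0.0989] flat end top@.042 [ 0.0149 -0.0986] @.054 [ 0.0223 -0.0979]
  left/right at mid row, z.042 [ 0.0403 -0.1232] [ 0.041  -0.0732]
    236 271 274    239 261 275    242 260 275    245 261 276    248 261 276    251 261 276    254 262 276    257 263 274
```

```bash
cat > dry.py <<'E'
import sys
from h import *
cx,cy,mx,my=map(float,sys.argv[1:]); L=np.pi/4
r=rot(HY,L); ax=R.from_rotvec(r).as_matrix()[:,2]; g=tcp(H(cx-.003,cy,.038),r)
pre=g-.09*ax
ctrl.let_go(); ctrl.movep(tcp(H(-.16,cy,.15),r),r); ctrl.move_l(pre,.15)
print("hit",ctrl.move_l(g,.07,until_force=8),ctrl.read_position()-g)
ctrl.grab(45); print("gap",ctrl.read_finger_gap()*85,ctrl.read_grasp_force(),ctrl.read_contact_force())
g=ctrl.read_position(); f0=ctrl.read_contact_force()
ctrl.move_l(g+[0,0,.03],.06); print("lifted",ctrl.read_finger_gap()*85,ctrl.read_contact_force()-f0)
ctrl.move_l(tcp(H(-.16,cy,.15),r),.15)
r=rot(MY,L); ax=R.from_rotvec(r).as_matrix()[:,2]; m=tcp(M(mx,my,.027),r)
ctrl.movep(m+[0,0,.09],r); print("gap",ctrl.read_finger_gap()*85)
ctrl.move_l(m+[0,0,.02],.10); print("touch",ctrl.move_l(m-[0,0,.003],.02,until_force=2.5),(ctrl.read_position()-m)[2])
ctrl.let_go(); ctrl.sleep(.2); p=ctrl.read_position(); ctrl.move_l(p-.09*ax,.10); ctrl.movep([.30,-.05,.30],rot(-.1,L))
for n in("scene","top"): cv2.imwrite(f"pics/{n}_{my}.png",grab_frame(n)["img"][...,::-1])
print(ctrl.read_clock())
E
python3 dry.py .048 -.098 -.02 -.045
```

```text
hit False [-1.20889110e-04 -7.95513977e-05  3.12409085e-04]
gap 45.67890710453443 45.74273289064877 [-3.09576757 -0.73064089  5.08627608]
lifted 45.64444526990396 [ 3.35551748  0.69008849 -5.69267309]
gap 45.88065899997589
touch True -0.0004554355083809872
33.6583
```

```bash
python3 -c "
import cv2,numpy as np
a=cv2.imread('pics/top_-0.045.png')[140:300,290:450];b=cv2.imread('pics/scene_-0.045.png')[130:290,120:350]
a=cv2.resize(a,None,fx=2,fy=2);b=cv2.resize(b,None,fx=2,fy=2);cv2.imwrite('pics/m1.png',np.hstack([a,b]))"
```

```text
(no output)
```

View pics/m1.png

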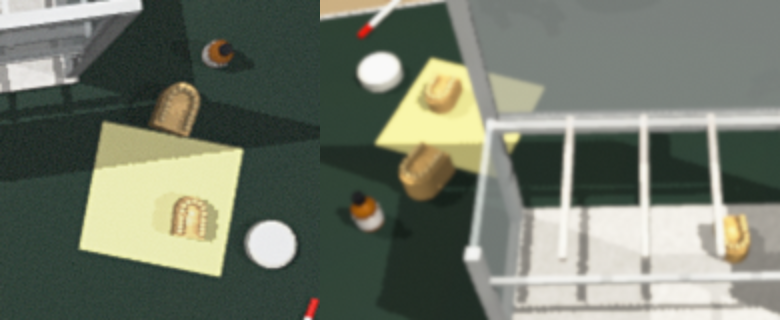

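The first cast stands upright on the mat, at top-half px (189,217). The second is still in the hood at (735,237), so I'll bring it out now.

```bash
python3 dry.py .053 .076 -.02 .055; python3 -c "
import cv2,numpy as np
a=cv2.imread('pics/top_0.055.png')[140:300,290:450];b=cv2.imread('pics/scene_0.055.png')[130:290,120:350]
a=cv2.resize(a,None,fx=2,fy=2);b=cv2.resize(b,None,fx=2,fy=2);cv2.imwrite('pics/m2.png',np.hstack([a,b]))"
```

```text
Traceback (most recent call last):
  File "dry.py", line 6, in <module>
    ctrl.let_go(); ctrl.movep(tcp(H(-.16,cy,.15),r),r); ctrl.move_l(pre,.15)
                   ~~~~~~~~~~^^^^^^^^^^^^^^^^^^^^^^^^^
host.MotionError: the arm cannot take that pose within its joint ranges
[ WARN:0@0.017] global loadsave.cpp:275 findDecoder imread_('pics/top_0.055.png'): can't open/read file: check file path/integrity
Traceback (most recent call last):
TypeError: 'NoneType' object is not subscriptable
```

Run:
```python
from h import *
r=rot(HY,np.pi/4)
for x,z in((-.14,.18),(-.14,.2),(-.12,.15),(-.12,.17),(-.11,.15)): print(x,z,ctrl.ik(tcp(H(x,.076,z),r),r))
r=rot(MY,np.pi/4); ax=R.from_rotvec(r).as_matrix()[:,2]
for z in(.024,.117): p=tcp(M(-.02,.055,z),r);print(ctrl.ik(p,r),ctrl.ik(p-.09*ax,r))
```

```text
-0.14 0.18 [ 0.01628959 -0.02023718 -1.25036538 -0.44265645  0.0643096  -0.06444299]
-0.14 0.2 [ 0.01628959 -0.08751248 -1.21651588 -0.34153165  0.0643096  -0.06444299]
-0.12 0.15 [ 0.0225153   0.12748343 -1.25411128 -0.59439727  0.05991588 -0.06002371]
-0.12 0.17 [ 0.0225153   0.05369958 -1.22584479 -0.49234694  0.05991588 -0.06002371]
-0.11 0.15 [ 0.02531692  0.14225466 -1.23235094 -0.58752525  0.05793828 -0.05803577]
[-1.00586328  0.60685733 -1.1952648  -0.84658617  0.52386727 -0.61591829] [-1.16133215  0.32424805 -1.26774687 -0.55327653  0.60843605 -0.77063849]
[-1.00586328  0.2759463  -1.1416905  -0.46210084  0.52386727 -0.61591829] [-1.16133215 -0.0071492  -1.14997514 -0.10410755  0.60843605 -0.77063849]
```

```bash
sed -i 's/H(-.16,cy,.15)/H(-.12,cy,.17)/g' dry.py; python3 dry.py .053 .076 -.02 .055; python3 -c "
import cv2,numpy as np
a=cv2.imread('pics/top_0.055.png')[140:300,290:450];b=cv2.imread('pics/scene_0.055.png')[130:290,120:350]
a=cv2.resize(a,None,fx=2,fy=2);b=cv2.resize(b,None,fx=2,fy=2);cv2.imwrite('pics/m2.png',np.hstack([a,b]))"
```

```text
hit False [-1.61859362e-04  1.00267090e-05  2.71458367e-04]
gap 45.12964693478659 46.88758211676031 [-3.15658349 -2.23782291  4.15517224]
lifted 44.98854885985467 [ 2.75226815  1.7622702  -5.0750139 ]
gap 45.19423319341881
touch True -0.0005963719487576194
46.725
```

View pics/m2.png

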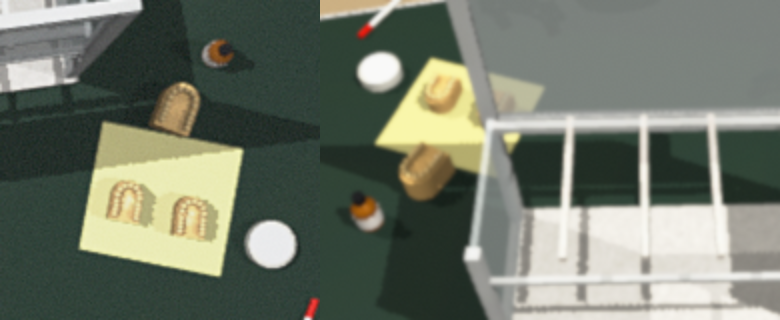

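Both dried casts stand upright on the mat and the hood is empty. The fresh cast hasn't moved, at top crop (178,108), round end up-right. I'll measure it.

```bash
cat > fr.py <<'E'
from h import *
np.set_printoptions(precision=4,suppress=True)
def fresh(f,near):  # centre/size from one view: sides facing the camera seen at z=0, the others at z=.046
    for c in blobs(f,(10,60,60),(25,255,255),150):
        P=cast(f,c[:,0],.03); m=P.mean(0)
        if not(.48<m[0]<.68 and -.48<m[1]<-.28) or np.ptp(P[:,0])>.13: continue
        lo,hi=cast(f,c[:,0]+0.,0),cast(f,c[:,0]+0.,.046)
        best=None
        for yaw in np.arange(-.9,.3,.02):
            e=[np.array([np.cos(yaw),np.sin(yaw)]),np.array([-np.sin(yaw),np.cos(yaw)])]
            ext=[]
            for k in range(2):
                a,b=lo@e[k],hi@e[k]
                v=near-m; ext.append((hi@e[k]).min() if v@e[k]>0 else (lo@e[k]).min()); ext.append((lo@e[k]).max() if v@e[k]>0 else (hi@e[k]).max())
            w=ext[3]-ext[2]; l=ext[1]-ext[0]
            if best is None or w<best[0]: best=(w,l,yaw,e[0]*(ext[0]+ext[1])/2+e[1]*(ext[2]+ext[3])/2)
        return best
if __name__=="__main__":
    for n in("top","scene"):
        f=grab_frame(n); print(n,fresh(f,f["cam_to_world"][:2,3]))
    f=grab_frame("top"); cv2.imwrite("pics/fr.png",cv2.resize(f["img"][160:230,340:430,::-1],None,fx=6,fy=6,interpolation=cv2.INTER_CUBIC))
E
python3 fr.py
```

```text
top (np.float64(0.0561887633194417), np.float64(0.07525783517956774), np.float64(-0.3999999999999996), array([ 0.5854, -0.3715]))
scene (np.float64(0.06080694262437639), np.float64(0.07753769163946911), np.float64(-0.37999999999999956), array([ 0.5835, -0.3746]))
```

View pics/fr.png

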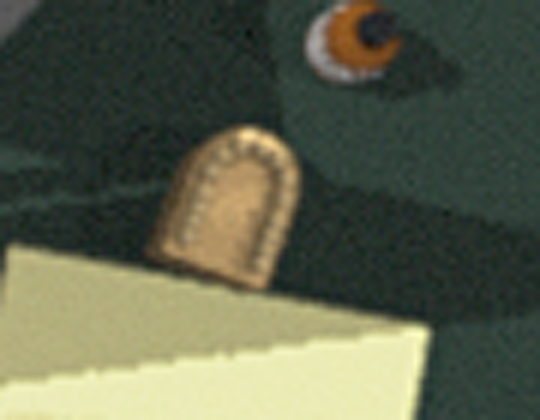

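The fresh cast is at (0.585,-0.372), yaw -0.40, measuring 56×75 mm against the true 54×74. Now I'll grasp it.

```bash
cat > s5.py <<'E'
from fr import *
L=np.pi/4; f=grab_frame("top"); w,l,yaw,P=fresh(f,f["cam_to_world"][:2,3]); print(w,l,yaw,P)
assert abs(w-.055)<.006 and abs(l-.074)<.007
r=rot(yaw,L); ax=R.from_rotvec(r).as_matrix()[:,2]; u=np.array([np.cos(yaw),np.sin(yaw)])
g=tcp([*(P-.004*u),.030],r)
ctrl.let_go(); ctrl.movep(g-.11*ax,r); print("hit",ctrl.move_l(g,.07,until_force=8),ctrl.read_position()-g)
ctrl.grab(60); print("gap",ctrl.read_finger_gap()*85,ctrl.read_grasp_force())
g=ctrl.read_position(); f0=ctrl.read_contact_force(); assert ctrl.read_finger_gap()*85>48
ctrl.move_l(g+[0,0,.09],.08); print("lifted",ctrl.read_finger_gap()*85,ctrl.read_contact_force()-f0)
r=rot(HY,L); a=tcp(H(-.13,-.015,.19),r)
ctrl.movep(a,r); print("gap",ctrl.read_finger_gap()*85)
f=grab_frame("top"); cv2.imwrite("pics/h.png",f["img"][...,::-1]); print(ctrl.read_clock())
s=grab_frame("scene"); cv2.imwrite("pics/hs.png",np.hstack([cv2.resize(s["img"][120:290,190:390,::-1],None,fx=2,fy=2),cv2.resize(f["img"][130:300,180:380,::-1],None,fx=2,fy=2)]))
E
python3 s5.py
```

```text
0.056384125171568975 0.076009612379765 -0.3999999999999996 [ 0.5851 -0.3713]
hit False [-0.0001 -0.      0.0003]
gap 53.061240334476615 62.214481830596924
lifted 52.84706989774432 [ 2.0981 -0.2875 -5.0811]
gap 52.89896702748676
53.5833
```

View pics/hs.png

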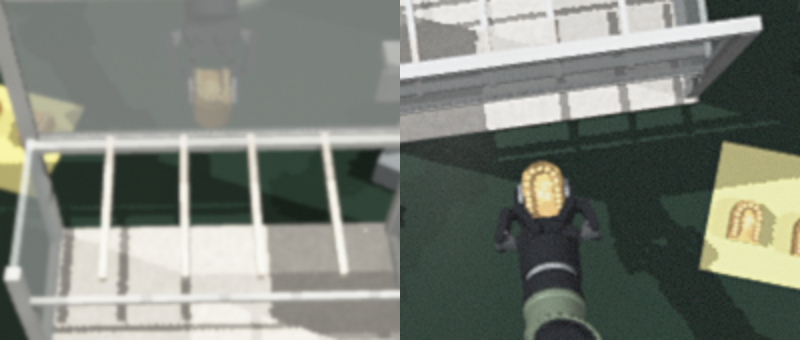

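The fresh cast is held level in front of the opening, at right panel (543,190). Now I'll set it in.

```bash
cat > s6.py <<'E'
from h import *
r=rot(HY,np.pi/4); ax=R.from_rotvec(r).as_matrix()[:,2]; p=tcp(H(.063,-.015,.043),r)
print(ctrl.move_l(p+[0,0,.022],.12,until_force=15),"gap",ctrl.read_finger_gap()*85)
print("touch",ctrl.move_l(p-[0,0,.004],.02,until_force=2.5),(ctrl.read_position()-p)[2],ctrl.read_finger_gap()*85)
ctrl.let_go(); ctrl.sleep(.2); q=ctrl.read_position(); ctrl.move_l(q-.09*ax,.10); ctrl.move_l(tcp(H(-.12,-.015,.19),r),.15); ctrl.movep([.30,.05,.30],rot(.1,np.pi/4))
s=grab_frame("scene");f=grab_frame("top"); print(ctrl.read_clock())
cv2.imwrite("pics/in.png",np.hstack([cv2.resize(s["img"][130:310,190:440,::-1],None,fx=1.9,fy=1.9),cv2.resize(f["img"][130:310,220:390,::-1],None,fx=1.9,fy=1.9)]))
for c in blobs(s,(10,60,80),(26,255,255)):
    x,y,w,h=cv2.boundingRect(c)
    if 250<x<340 and 210<y<280: print((x,y,w,h),cast(s,[(x+w/2,y+h-.5)],.012),"expect round end",H(.104,-.015,.012))
E
python3 s6.py
```

```text
False gap 53.20838880732601
touch True -0.0005962701920797647 52.90914932193222
60.6417
(289, 222, 20, 31) [[0.67208044 0.03631059]] expect round end [0.7230083  0.03522407 0.012     ]
```

View pics/in.png

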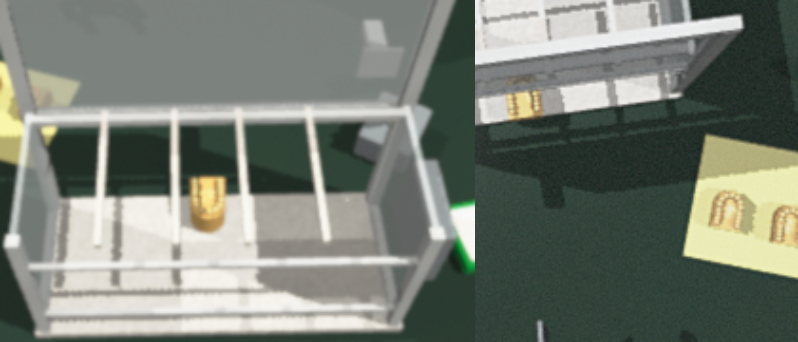

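The fresh cast is upright but about 50 mm too far forward, at left panel (208,204), probably from the announced knock. It would be under the sash, so I'll measure it and regrasp.

Run:
```python
from h import *
np.set_printoptions(precision=4,suppress=True)
def hood(P): d=np.array(P)-HO; c,s=np.cos(HY),np.sin(HY); return np.array([c*d[0]+s*d[1],-s*d[0]+c*d[1]])
s=grab_frame("scene");t=grab_frame("top")
for c in blobs(s,(10,60,80),(26,255,255)):
    x,y,w,h=cv2.boundingRect(c)
    if 250<x<340 and 210<y<280:
        print((x,y,w,h),"round",hood(cast(s,[(x+w/2,y+h-.5)],.012)[0]),"flat .058/.07",[hood(cast(s,[(x+w/2,y+.5)],z)[0]) for z in(.058,.07)],"sides",hood(cast(s,[(x,y+8)],.058)[0]),hood(cast(s,[(x+w,y+8)],.058)[0]))
        for k in range(y,y+h,4): q=c[:,0][c[:,0,1]==k]; print(k,q[:,0].min(),q[:,0].max(),end="; ")
for c in blobs(t,(10,60,80),(26,255,255)):
    x,y,w,h=cv2.boundingRect(c)
    if 220<x<300 and 130<y<220: print("\ntop",(x,y,w,h),"flat base",hood(cast(t,[(x+w/2,y+h-.5)],.012)[0]),"sides",[hood(cast(t,[(a,y+h/2)],.05)[0]) for a in(x,x+w)])
```

```text
(289, 222, 20, 31) round [ 0.0535 -0.0085] flat .058/.07 [array([-0.023, -0.007]), array([-0.015 , -0.0075])] sides [ 0.0031 -0.0374] [0.004  0.0218]
222 296 303; 226 289 308; 230 290 308; 234 290 308; 238 290 308; 242 291 307; 246 291 307; 250 293 305; 
top (236, 177, 20, 17) flat base [-0.0217 -0.003 ] sides [array([0.0024, 0.0222]), array([-0.0055, -0.0375])]
```

```bash
cat > s7.py <<'E'
from h import *
r=rot(HY,np.pi/4); ax=R.from_rotvec(r).as_matrix()[:,2]; g=tcp(H(.0125,-.008,.042),r)
def see(n):
    s=grab_frame("scene")
    for c in blobs(s,(10,60,80),(26,255,255)):
        x,y,w,h=cv2.boundingRect(c)
        if 250<x<340 and 205<y<290: print(n,(x,y,w,h),cast(s,[(x+w/2,y+h-.5)],.012))
    return s
ctrl.let_go(); ctrl.movep(g-.11*ax,r); print("hit",ctrl.move_l(g,.07,until_force=8))
ctrl.grab(60); print("gap",ctrl.read_finger_gap()*85); assert ctrl.read_finger_gap()*85>48
ctrl.move_l(g+[0,0,.02],.06); p=tcp(H(.066,-.015,.042),r)
ctrl.move_l(p+[0,0,.02],.08,until_force=15); print("gap",ctrl.read_finger_gap()*85)
print("touch",ctrl.move_l(p-[0,0,.004],.02,until_force=2.5),(ctrl.read_position()-p)[2],ctrl.read_finger_gap()*85)
ctrl.let_go(); ctrl.sleep(.2); see("released"); q=ctrl.read_position(); ctrl.move_l(q-.09*ax,.08); see("back"); ctrl.move_l(tcp(H(-.12,-.015,.19),r),.15); ctrl.movep([.30,.05,.30],rot(.1,np.pi/4))
s=see("end");f=grab_frame("top"); print(ctrl.read_clock(),"expect round",H(.107,-.015,0))
cv2.imwrite("pics/in2.png",np.hstack([cv2.resize(s["img"][130:310,190:440,::-1],None,fx=1.9,fy=1.9),cv2.resize(f["img"][130:310,220:390,::-1],None,fx=1.9,fy=1.9)]))
E
python3 s7.py
```

```text
hit False
gap 53.1168367504949
gap 52.93050292525929
touch True 0.0004049270259928392 53.33124143837213
released (288, 239, 20, 28) [[0.71861731 0.03703218]]
back (288, 239, 19, 28) [[0.71875314 0.03558476]]
end (288, 239, 19, 28) [[0.71875314 0.03558476]]
70.875 expect round [0.72599104 0.03554535 0.        ]
```

View pics/in2.png

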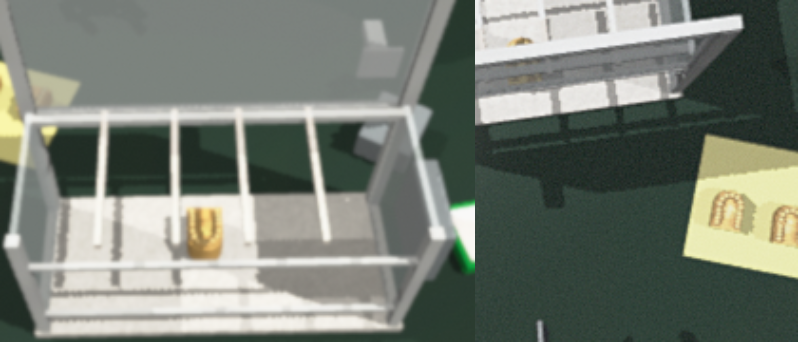

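The fresh cast now stands well behind the sash plane, at left panel (205,232), and stayed put. Next I'll lower the sash.

```bash
cat > s8.py <<'E'
from h import *
r=rot(HY,np.pi/4); ax=R.from_rotvec(r).as_matrix()[:,2]; g=tcp(H(-.056,.205,.100),r); t=g+[0,0,.237]
ctrl.let_go(); ctrl.movep(t-.10*ax,r); print("hit",ctrl.move_l(t,.08,until_force=10))
ctrl.grab(60); print("gap",ctrl.read_finger_gap()*85)
print(ctrl.move_l(g+[0,0,.015],.05,until_force=30),ctrl.read_contact_force(),"gap",ctrl.read_finger_gap()*85)
print(ctrl.move_l(g-[0,0,.004],.015,until_force=10),ctrl.read_contact_force(),(ctrl.read_position()-g)[2],"gap",ctrl.read_finger_gap()*85)
ctrl.let_go(); q=ctrl.read_position(); ctrl.move_l(q-.11*ax,.10); ctrl.movep([.33,.10,.32],r)
s=grab_frame("scene");f=grab_frame("top"); print(ctrl.read_clock())
cv2.imwrite("pics/dn.png",np.hstack([cv2.resize(s["img"][90:310,170:440,::-1],None,fx=1.6,fy=1.6),cv2.resize(f["img"][90:310,90:310,::-1],None,fx=1.6,fy=1.6)]))
E
python3 s8.py
```

```text
hit False
gap 23.21425706611238
False [-3.67726639  3.97570532  1.37699721] gap 23.05850194323158
True [-2.23473511  0.25298032  5.36587334] 0.000174978940732054 gap 23.067563877005917
82.6083
```

View pics/dn.png

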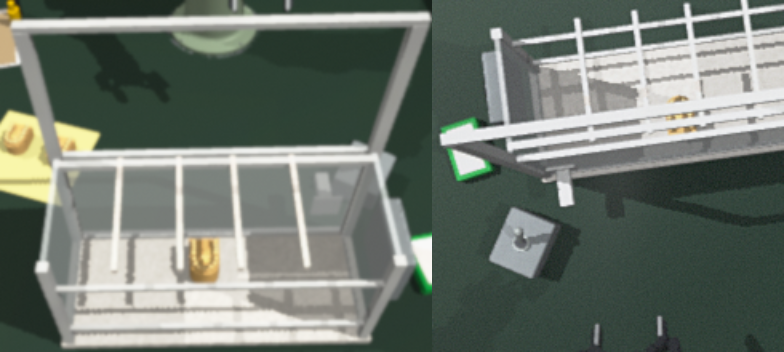

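The sash is down, with its lower edge on the plate, and the fresh cast is behind it at left panel (204,260). I'll give the handle a light push from above to be sure it's seated, then flip the toggle back.

```bash
cat > s9.py <<'E'
from h import *
f=grab_frame("top"); print("bat tip",cast(f,[(143.75,234.25)],.115),"model",B(.0245,0,.115))
ctrl.grab(20); r=rot(HY,.44); p=H(-.056,.205,.16)
ctrl.movep(p,r); print(ctrl.move_l(H(-.056,.205,.122),.02,until_force=6),ctrl.read_position()[2],ctrl.read_contact_force())
ctrl.move_l(p,.08); ctrl.movep(H(-.13,.19,.27),r)
r=rot(BY,0); ctrl.movep(B(.02,0,.25),r); ctrl.move_l(B(.058,0,.25),.12); print(ctrl.move_l(B(.058,0,.112),.10,until_force=8))
print(ctrl.move_l(B(.004,0,.112),.08,until_force=15),ctrl.read_contact_force())
ctrl.move_l(B(.05,0,.112),.10); ctrl.move_l(B(.05,0,.25),.12); ctrl.movep([.33,.10,.32],rot(HY,.4))
s=grab_frame("scene");f=grab_frame("top"); print(ctrl.read_clock())
cv2.imwrite("pics/end.png",np.hstack([cv2.resize(s["img"][90:310,150:470,::-1],None,fx=1.25,fy=1.25),cv2.resize(f["img"][80:300,90:410,::-1],None,fx=1.25,fy=1.25)]))
E
python3 s9.py
```

```text
bat tip [[0.47718315 0.32263727]] model [0.48001832 0.31877545 0.115     ]
True 0.12750389717607202 [-3.20444924  0.03106637  5.55931588]
False
False [-0.26776657  0.37467111  0.65406404]
93.8
```

View pics/end.png

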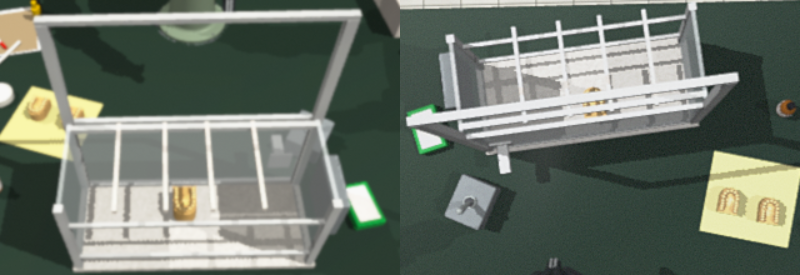

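The toggle leans down-left again (right panel, tip (459,211), foot (472,200)). The sash is down, both dried casts stand on the mat, and the fresh cast is inside.

```bash
python3 -c "
from cell import ctrl, grab_frame
print(ctrl.sign_off())"
```

```text
the job is handed in; nothing more can be done
None
```

The job is handed in: both dried casts stand upright on the mat, the fresh cast stands inside the hood, the sash is fully down and the toggle is back on the fan-running side. The fresh cast turned up about 50 mm too far forward after I first set it down, so I regrasped it and set it further in before lowering the sash.

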